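# Put the sharpening stone away in its slanted block

## Task

Knife sharpening is done: pull the holder's sliding jaw back to free the sharpening stone, lift the stone out, and slide it lengthwise into the drip liner in the free upper pocket of the slanted bamboo block until it is fully home. Leave it there and do not disturb the other things on the counter.

Things in the scene. Friction and masses are not known exactly. Their poses are not given: they have to be found in the camera images.
- stone_center (a point): centre of the loose sharpening stone (0.22 to 0.42 kg), a slab 150 long (x) x 50 wide (y) x 20 thick (z, up), grey below, pale on top; the top 4 mm is stepped back 3.5 at each end, the lower 16 is full length. It lies level on the holder's rods, underside 30 above the counter, x along the holder, long sides free to grip. Rough: it may stick on the block's slope and need pushing.
- holder: stone holder, fixed: two steel rods (8 thick, 26 apart) along its x between black feet. Origin on the counter under the clamped stone's centre. Fixed stop at its +x end (face at x = +75, 46 high), sliding jaw at its -x end, near foot (34 high) at x = -160 to -184.
- jaw (a joint): how far the sliding jaw is pulled back along the holder's -x, m: 0 = clamping the stone, 0.040 = fully back. It drags with about 5 N and stays where it is left. Black block 29 long x 56 wide, top 50 above the counter; a 3 mm lip on it hooks over the stepped edge at the stone's end, so the stone lifts out only when the jaw is back 6 mm or more.
- jaw_knob (a point): the jaw's round metal pull knob, upright on the jaw: head 25 in diameter, 28 tall, top 84 above the counter. This point is on its axis, 73 above the counter and 23 above the jaw's top. Axes as the holder's.
- pocket: free upper pocket of the fixed bamboo block. Origin: middle of its mouth. x runs into it, 30 degrees below level; y level across; z square to both, up. In it is a grey drip liner, walls 3, rim at x = -3, that takes the stone: inside 52 wide (y), 22 high (z), bottom at x = 110; stone home stands 40 out. The liner has side play: it sits anywhere up to 5 left or right (y) of the middle, unreported, dragging at 6 N.
- block: the whole bamboo block; origin on the counter, 127 under the mouth's centre; x points away from the mouth side. Base 104 wide, x = -68 to 108. Mouth face 92 wide, ending 23 above and 63 below the mouth's centre (along its z). A lower pocket, separate, is filled by another stone (62 x 19) whose top is 32 below the mouth's centre (along z) and which stands 30 out; fixed, leave it.
- ramekin_a: glass ramekin, 80 across, 45 high, origin under its centre; leave alone
- ramekin_b: the other glass ramekin, same size; leave alone
- chopstick_rest: bamboo chopstick rest, 20 x 64 x 14, origin under its centre; leave alone
- embosser: plastic fondant embosser, disc 60 across with a knob, 44 high, origin under its centre; leave alone
- cake_lifter: steel offset cake lifter with black handle, 262 long (its x), lying flat; leave alone
- truing_stone: small pale truing stone, 75 x 28 x 22; leave alone
- salt_jar: glass jar with steel cap, 64 across, 95 high; leave alone
Not all that is in view belongs to the job. What is shaped like the part that bears stone_center but blue or purple is not meant.

How it is judged:
By the outcome, as a careful person would: the job done as asked, in the order asked, and still so for the second after the job is handed in, with the robot touching nothing.
It also fails if it takes over 64 s, if anything falls off the work surface, if the arm or the gripper's body presses on something with over 40 N, if the wrist force passes 120 N, or if a joint passes its speed limit or range.

## Robot

A 6-joint arm with a two-finger parallel gripper is mounted at the origin on the work surface. World frame = base frame: x ahead of the robot, y to its left, z up, the work surface at z = 0. Lengths are in m, angles in rad, forces in N, time in s.
With the tool pointing down it reaches from about 0.35 to 0.95 m from the base axis. Payload 17.4 kg.
Tool frame: the origin (TCP) lies at the very end of the fingers, on their centre line; the grasp point (between the pads) lies 19 mm behind it; z points along the fingers, y is the direction in which the jaws open and shut (so a half turn about z gives the same grasp; the last joint's range is limited). The gripper opens to 93 mm and grips with 3 to 60 N. Pads are 15 mm wide; open, the fingers measure 128 mm over their backs; the gripper's body (75 mm by 188 mm) begins 65 mm behind the grasp point.
Start: joints at [1.15, 0.116, 1.442, -0, 1.584, -0.038], TCP at [0.252, 0.626, 0.219] pointing down, gripper open.
Joint ranges: [-2.83, 2.83], [-0.83, 2.19], [0.07, 2.5], [-1.14, 4.28], [0.01, 3], [-2.97, 2.97]. Speed limits (rad/s): [1.89, 1.89, 2.22, 3.14, 3.14, 3.14].

## Interface

Orientations are given as [roll, pitch, yaw] about the fixed x, y, z axes, in that order (R = Rz(yaw) Ry(pitch) Rx(roll)).
In Python, from plant import status, vision, env, nets gives the robot as it stands. The module is installed in compiled form; this text tells all that it offers.
- The arm moves only by the shell command python3 -m handwheel 'ROWS'. ROWS is JSON, a list of rows, each a list of 5 numbers: the shift along the tool's x, y, z scaled (see below), then the turn about the tool's z scaled (see below), then the opening, from 0 (shut) to 1 (fully open). In form: [[x, y, z, spin, jaw], ...]. A call has 1 to 20 rows; each row shifts and turns the commanded pose from where the row before left it, along the tool's axes as they then stand; what a row does not reach is not made up. The controller multiplies each number of a shift by 0.02 m and each number of a turn by 0.12 rad. A row lasts 1/12 s, in which the tool goes at most 41.7 mm and 7.16 degrees, less where a joint would pass 70% of its speed; a pose out of reach is approached as far as the arm can. A call with a number of a shift or a turn outside -1 to 1 is refused whole. A call with a gripper value outside its range is refused whole. The fingers move at their own pace and stop on an object; the grip force is fixed at half the most. Time passes only in rows, so rows that do not move let the fingers close. It gives the time, the measured TCP pose, the force and the opening at its end, in the units of the state.
- status.read_state(): the state, without advancing time (a new reading comes with each control period).
- vision.snapshot(name): name is "scene" or "top"; returns a dict with "image" (384x512x3 uint8, blue, green, red), "K" (3x3 intrinsics, pixels), "pose" (4x4, takes a point from camera to world coordinates). Camera axes: x right, y down, z forward; pixel columns grow to the right and rows downward; lengths in m; the calibration is good to about 2 mm. A picture is of the moment at which its call begins. There is no depth.
- env.hand_in(): hands the job in, once; it reports no verdict.
Trained networks look in a picture, given as the dict that the camera call returned (one of the last four; its "shot" number tells which), for a name from the list of things; names that differ only in an ending like _2 or _b are one class to them, and where a whole thing is asked for, a point or a joint stands for the part that bears it (a point fixed in the world has none). Each returns a list of dicts, best first, with "score" (0 to 1); they miss things now and then, are a little off and sometimes report something else, mostly with a low value. They report only what shows in the picture. A call takes as long as a camera call. They do not tell look-alikes from the thing itself.
- nets.look_for(picture, label): "position" ([column, row] in pixels, amid what is visible of it).
- nets.regions_of(picture, label): "pixels" (384x512 bool, what is visible of it) and "position" ([column, row] in pixels, amid what is visible of it).
The state is a dict: "time_s": time; "q": joint angles; "dq": joint speeds; "effort": joint torques, N m; "ee_pos": TCP position; "orientation": TCP orientation; "ft_force": force on the tool from outside, world axes, zero at the start; "ft_torque": the same for the moment, N m; "gripper_width": opening from 0.0 (shut) to 1.0 (fully open).
Only numpy, scipy, OpenCV 4.12 (cv2) and the standard library are available. Lean on these libraries where they do the work, as an engineer would, in place of code of your own. Each camera call takes 0.05 s, during which the arm holds its last target. There are 200 camera calls.

## Working session

There is one attempt and no reset: what is moved stays moved. The work goes in short steps, Python scripts to look and compute and a shell command to move; the robot and the scene stay as the last step left them, time stands still between calls to the robot, and variables do not carry over. Pictures are saved under pics/ and viewed, about 8 in all and at most 12, crops included, and the job is handed in when it is done.

```bash
mkdir -p pics
cat > h.py <<'E'
from plant import status, vision, env, nets
import numpy as np, cv2
def shot(n,f=None):
    p=vision.snapshot(n)
    if f: cv2.imwrite('pics/'+f,p['image'])
    return p
def ray(p,uv,z):
    K,T=np.array(p['K']),np.array(p['pose'])
    d=T[:3,:3]@np.linalg.solve(K,[uv[0],uv[1],1]);o=T[:3,3]
    return o+d*(z-o[2])/d[2]
def proj(p,X):
    K,T=np.array(p['K']),np.array(p['pose'])
    c=(np.atleast_2d(X)-T[:3,3])@T[:3,:3]; q=c@K.T
    return q[:,:2]/q[:,2:]
E
python3 - <<'E'
from h import *
s=status.read_state();print(s)
a=shot('scene','s0.png');b=shot('top','t0.png')
cv2.imwrite('pics/b0.png',np.vstack([a['image'],b['image']])[:, :])
for p in(a,b):
    print(np.round(p['K'],1).tolist(),np.round(p['pose'],3).tolist())
    for n in['stone_center','holder','jaw','jaw_knob','pocket','block']:
        print(n,[(np.round(r['position']).tolist(),round(r['score'],2)) for r in nets.look_for(p,n)][:4])
E
```

```text
{'time_s': 0.0, 'q': array([ 1.15019267e+00,  1.16506846e-01,  1.44225128e+00, -3.45640475e-06,
        1.58401272e+00, -3.78169331e-02]), 'dq': array([-9.92847827e-05, -1.13533730e-03, -4.62146992e-04, -7.55190282e-04,
       -3.81588259e-04,  3.87467833e-04]), 'effort': array([ 3.20338790e-03, -7.21276045e+01, -6.22596931e+01,  7.81356543e-02,
        2.38592620e-02, -9.04532521e-05]), 'ee_pos': array([0.25205442, 0.62595574, 0.2178998 ]), 'orientation': array([-3.14041517e+00, -4.10913880e-05,  2.75880586e+00]), 'ft_force': array([ 0.88683366,  0.48063582, -0.64642941]), 'ft_torque': array([-0.00714422,  0.00544206,  0.02353277]), 'gripper_width': 0.9982544780220417}
[[434.0, 0.0, 260.8], [0.0, 434.0, 182.6], [0.0, 0.0, 1.0]] [[-0.684, 0.535, -0.496, 1.176], [0.73, 0.485, -0.482, 0.671], [-0.017, -0.692, -0.722, 1.029], [0.0, 0.0, 0.0, 1.0]]
stone_center [([366.0, 186.0], 0.86), ([289.0, 231.0], 0.81), ([424.0, 228.0], 0.79), ([229.0, 149.0], 0.63)]
holder [([309.0, 212.0], 0.94), ([235.0, 216.0], 0.19)]
jaw [([312.0, 212.0], 0.77), ([379.0, 239.0], 0.38)]
jaw_knob [([311.0, 210.0], 0.78)]
pocket [([172.0, 162.0], 0.55)]
block [([172.0, 164.0], 0.71), ([158.0, 140.0], 0.7)]
[[439.2, 0.0, 249.3], [0.0, 439.2, 191.5], [0.0, 0.0, 1.0]] [[0.027, -0.985, 0.17, 0.312], [-1.0, -0.025, 0.011, 0.009], [-0.006, -0.17, -0.985, 1.354], [0.0, 0.0, 0.0, 1.0]]
stone_center [([98.0, 272.0], 0.77), ([191.0, 177.0], 0.66), ([221.0, 111.0], 0.61), ([172.0, 288.0], 0.6)]
holder [([193.0, 209.0], 0.84)]
jaw [([335.0, 162.0], 0.69), ([188.0, 205.0], 0.56)]
jaw_knob [([192.0, 206.0], 0.49), ([262.0, 134.0], 0.46)]
pocket [([336.0, 158.0], 0.87)]
block [([130.0, 224.0], 0.41), ([395.0, 187.0], 0.37)]
```

```bash
python3 -c "
import cv2,numpy as np
a=cv2.imread('pics/s0.png');b=cv2.imread('pics/t0.png')
cv2.imwrite('pics/s0b.png',cv2.resize(a,(800,600)));cv2.imwrite('pics/t0b.png',cv2.resize(b,(800,600)))"
```

```text
(no output)
```

View pics/s0b.png

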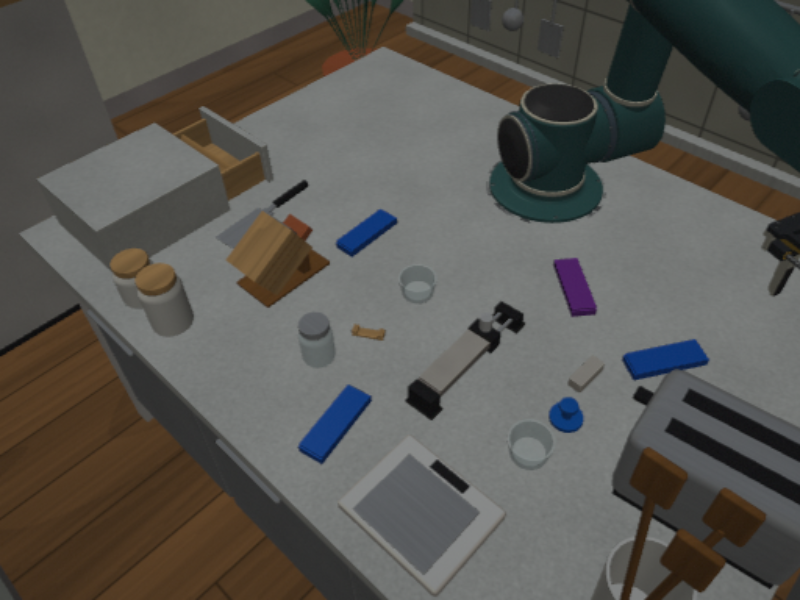

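View pics/t0b.png

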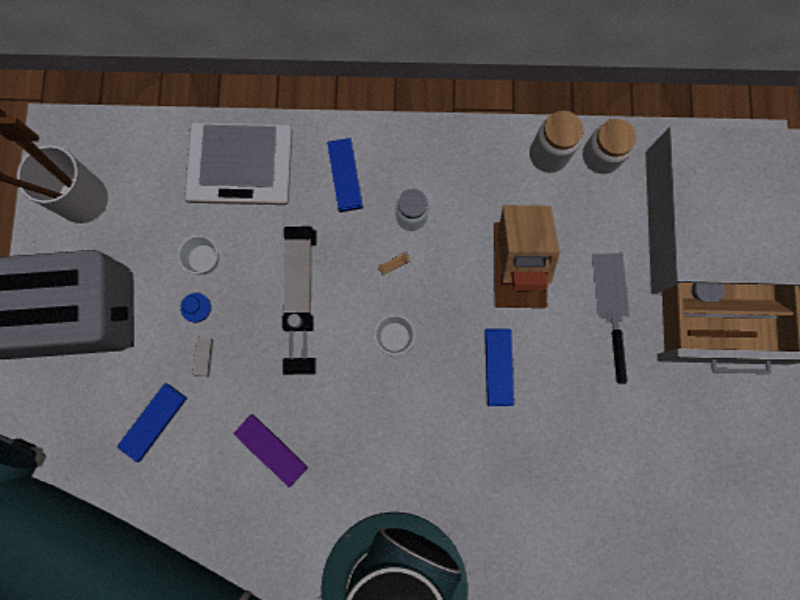

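The robot is at the bottom of the top picture. In 800-wide pixels, the holder with the grey/pale stone is at (297,300) in the top view and (465,355) in the scene view, with the knob at (293,321) top.

Four things look like the stone:
- blue at (345,175)
- blue at (500,367)
- blue at (152,422)
- purple at (270,450)

None of these is meant. The pale stone in the holder at (297,275) fits the description. The bamboo block is at (527,250), with its mouth facing the robot. I'll confirm in enlarged crops.

Run:
```python
from h import *
import pickle
P={}
for n in('scene','top'):
    ps=[vision.snapshot(n) for _ in range(6)]
    p=ps[-1]; p['image']=np.mean([q['image'] for q in ps],0).astype(np.uint8); P[n]=p
pickle.dump({k:{a:v[a] for a in('image','K','pose')} for k,v in P.items()},open('p0.pkl','wb'))
def crop(n,x,y,w,h,s): return cv2.resize(P[n]['image'][y:y+h,x:x+w],None,fx=s,fy=s,interpolation=cv2.INTER_CUBIC)
a=crop('scene',250,185,96,88,5.);b=crop('top',170,138,44,106,5.)
c=np.zeros((530,700,3),np.uint8);c[:440,:480]=a;c[:530,480:700]=b
cv2.imwrite('pics/hold.png',c)
a=crop('scene',140,128,75,70,5.);b=crop('top',310,124,60,80,6.)
c=np.zeros((480,740,3),np.uint8);c[:350,:375]=a;c[:,380:740]=b
cv2.imwrite('pics/blk.png',cv2.convertScaleAbs(c,alpha=1.5))
```

```text
(no output)
```

View pics/hold.png

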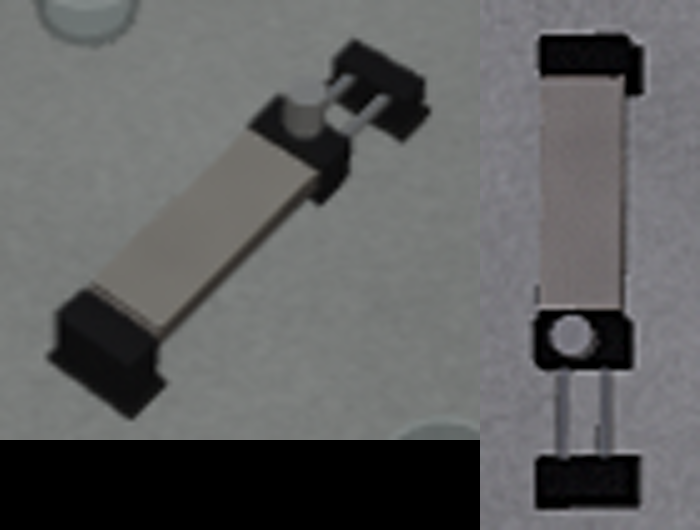

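View pics/blk.png

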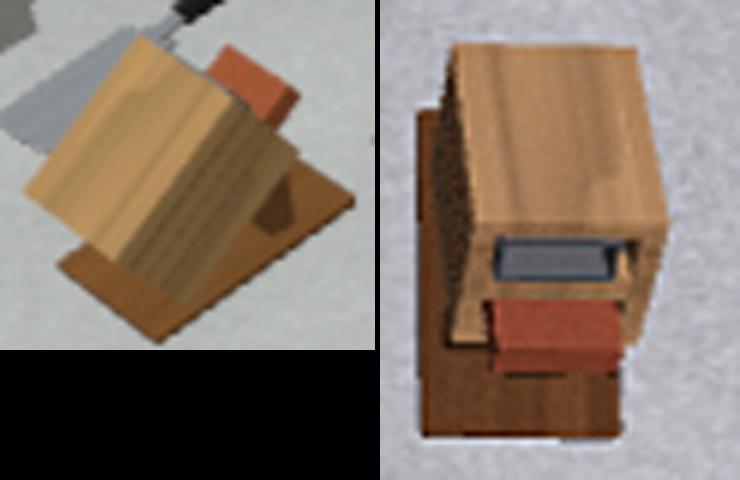

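The crops confirm it: the pale-on-grey stone is clamped between the stop (far, +x) and the jaw with the metal knob (near). The liner in the upper pocket of the block sits left of the middle, at about (555,262) in the crop. The red-brown stone below it is the fixed one. Next I fit the poses.

```bash
cat > fit.py <<'E'
from h import *
import pickle
from scipy.optimize import least_squares
P=pickle.load(open('p0.pkl','rb'))
def cv(c,pt):
    n,x0,y0,s,ox={'hs':('scene',250,185,5,0),'ht':('top',170,138,5,480),'bs':('scene',140,128,5,0),'bt':('top',310,124,6,380)}[c]
    return n,np.array([(pt[0]-ox+.5)/s-.5+x0,(pt[1]+.5)/s-.5+y0])
def W(th,p):
    c,s=np.cos(th[2]),np.sin(th[2]);return [th[0]+c*p[0]-s*p[1],th[1]+s*p[0]+c*p[1],p[2]]
def fit(obs,x0):
    f=lambda th:np.concatenate([proj(P[n],W(th,np.array(p)/1e3))[0]-uv for n,uv,p in obs])
    r=least_squares(f,x0,loss='soft_l1');return r.x,np.round(r.fun.reshape(-1,2),1).tolist()
if __name__=='__main__':
    H=[('ht',(573,336),(-89.5,0,84)),('ht',(632,367),(-104,-28,50)),('ht',(536,368),(-104,28,50)),('ht',(640,508),(-184,-29,17)),('ht',(536,456),(-160,29,34)),
       ('ht',(540,76),(75,25,46)),('ht',(621,76),(75,-25,46)),('hs',(93,287),(75,-25,46)),('hs',(158,330),(75,25,46)),('hs',(317,172),(-72,25,50)),('hs',(249,128),(-72,-25,50)),('hs',(304,90),(-89.5,0,84))]
    print(*fit([(*cv(c,a),b) for c,a,b in H],[.55,.2,0]),sep='\n')
    m=lambda x,y,z:(x*.866+z*.5,y,127-x*.5+z*.866)
    B=[('bt',(420,436),(-68,52,0)),('bt',(620,436),(-68,-52,0)),('bt',(472,224),m(0,46,23)),('bt',(667,219),m(0,-46,23)),('bt',(447,344),m(0,46,-63)),('bt',(637,343),m(0,-46,-63)),
       ('bt',(490,350),m(-30,31,-32)),('bt',(622,347),m(-30,-31,-32)),('bs',(157,343),(108,52,0)),('bs',(58,265),(108,-52,0)),('bs',(355,200),(-68,52,0)),('bs',(240,97),m(0,46,23)),('bs',(140,38),m(0,-46,23))]
    th,r=fit([(*cv(c,a),b) for c,a,b in B],[.55,-.2,0]);print(th);print(r)
    # liner edges in top image
    im=P['top']['image'].astype(float).mean(2)
    up=cv2.resize(im,None,fx=4,fy=4,interpolation=cv2.INTER_CUBIC)
    for Y in(250,258,266,274):
        v=124+Y/6; g=im[int(round(v)),324:356]; print(int(round(v)),g.astype(int).tolist())
    for x,z in((-3,0),(0,0),):
        for y in(-34,-29,-26,26,29,34): print(x,y,proj(P['top'],W(th,np.array(m(x,y,z))/1e3))[0].round(2))
E
python3 fit.py
```

```text
[0.57743    0.20436076 0.05359692]
[[0.1, -0.6], [-0.7, -0.6], [-0.2, -0.3], [-0.5, -1.3], [0.3, 1.3], [0.1, 0.4], [0.2, -0.1], [-0.6, -0.3], [0.6, 0.6], [0.3, -1.3], [-0.1, -0.8], [0.1, -0.3]]
[ 0.60273402 -0.23564732  0.02185633]
[[-0.3, 0.5], [-0.2, 0.6], [0.0, -0.3], [0.2, 0.7], [0.5, -0.2], [-0.2, 0.1], [0.9, -0.4], [0.5, 0.2], [0.6, 1.7], [0.0, 1.9], [1.0, 1.1], [-0.9, 0.3], [-0.2, -0.6]]
166 [41, 66, 63, 65, 61, 15, 45, 68, 63, 63, 62, 64, 61, 64, 65, 63, 65, 63, 64, 63, 63, 65, 62, 30, 11, 47, 86, 36, 28, 65, 58, 56]
167 [43, 70, 70, 65, 48, 21, 51, 67, 64, 63, 61, 63, 64, 62, 62, 63, 60, 62, 62, 61, 63, 64, 63, 45, 14, 56, 104, 54, 36, 69, 67, 63]
168 [53, 71, 67, 67, 49, 29, 55, 63, 64, 62, 63, 63, 64, 61, 64, 63, 61, 63, 65, 62, 62, 65, 63, 60, 20, 66, 101, 57, 55, 67, 67, 62]
170 [67, 65, 62, 64, 69, 46, 49, 48, 49, 43, 41, 42, 45, 42, 42, 42, 41, 41, 43, 40, 41, 43, 43, 48, 44, 72, 81, 83, 61, 62, 56, 71]
-3 -34 [352.08 167.09]
-3 -29 [350.32 167.08]
-3 -26 [349.27 167.08]
-3 26 [331.04 167.02]
-3 29 [329.99 167.02]
-3 34 [328.24 167.01]
0 -34 [351.93 166.32]
0 -29 [350.18 166.32]
0 -26 [349.13 166.31]
0 26 [330.92 166.25]
0 29 [329.87 166.25]
0 34 [328.12 166.25]
```

```bash
cat > go.py <<'E'
from h import *
import sys
def rel(t,yaw=None):
    s=status.read_state();p=np.array(s['ee_pos']);o=s['orientation']
    from scipy.spatial.transform import Rotation as R
    m=R.from_euler('xyz',o).as_matrix()
    d=m.T@(np.array(t)-p)/.02
    print('t',round(s['time_s'],2),'p',p.round(4),'yaw',round(o[2],4),'F',np.round(s['ft_force'],1),'w',round(s['gripper_width'],3),'units xyz',d.round(2), 'spin',None if yaw is None else round(-((yaw-o[2]+np.pi)%(2*np.pi)-np.pi)/.12,3))
if __name__=='__main__':
    a=[float(x) for x in sys.argv[1:]];rel(a[:3],a[3] if len(a)>3 else None)
E
python3 -m handwheel '[[0,0,0,-0.91,1],[0,0,0,-0.91,1],[0,0,0,-0.91,1],[0,0,0,-0.9,1],[0,0,0,0,1]]'; python3 go.py .488 .1996 .12 3.195
```

```text
time_s: 1.72
ee_pos: [0.2521, 0.6261, 0.2186]
orientation: [3.142, -0.0, -3.083]
ft_force: [-0.5, 0.5, -0.1]
gripper_width: 1.0
t 1.72 p [0.2521 0.6261 0.2186] yaw -3.0834 F [-0.5  0.5 -0.1] w 1.0 units xyz [-10.53 -21.98   4.93] spin 0.04
```

```bash
python3 -m handwheel '[[-0.5,-1,0,0,1],[-0.5,-1,0,0,1],[-0.5,-1,0,0,1],[-0.5,-1,0,0,1],[-0.5,-1,0,0,1],[-0.5,-1,0,0,1],[-0.5,-1,0,0,1],[-0.5,-1,0,0,1],[-0.5,-1,0,0,1],[-0.5,-1,0,0,1],[-0.5,-1,0,0,1],[-0.5,-1,0,0,1],[-0.5,-1,0,0,1],[-0.5,-1,0,0,1],[-0.5,-1,0,0,1],[-0.5,-1,0,0,1],[-0.5,-1,0,0,1],[-0.5,-1,0.3,0,1],[-0.5,-1,0.6,0,1],[-0.5,-1,0.8,0,1]]'; python3 -m handwheel '[[-0.5,-1,0.8,0.04,1],[-0.03,-0.98,0.8,0,1],[0,0,0.8,0,1],[0,0,0.8,0,1],[0,0,0,0,1],[0,0,0,0,1]]'; python3 go.py .488 .1996 .057 3.195
python3 - <<'E'
from h import *
p=shot('top','t1.png');cv2.imwrite('pics/t1c.png',cv2.resize(p['image'][130:250,150:260],None,fx=5,fy=5,interpolation=cv2.INTER_CUBIC))
q=shot('scene');cv2.imwrite('pics/s1c.png',cv2.resize(q['image'][150:270,230:370],None,fx=5,fy=5,interpolation=cv2.INTER_CUBIC))
E
```

```text
time_s: 3.38
ee_pos: [0.4738, 0.2364, 0.1854]
orientation: [3.141, 0.002, -3.093]
ft_force: [-0.2, 1.5, 0.9]
gripper_width: 1.002
time_s: 3.88
ee_pos: [0.4853, 0.1982, 0.1205]
orientation: [-3.141, -0.001, -3.096]
ft_force: [-0.3, 0.0, -0.3]
gripper_width: 1.001
t 3.88 p [0.4853 0.1982 0.1205] yaw -3.0962 F [-0.3  0.  -0.3] w 1.001 units xyz [-0.14  0.07  3.18] spin -0.067
```

View pics/s1c.png

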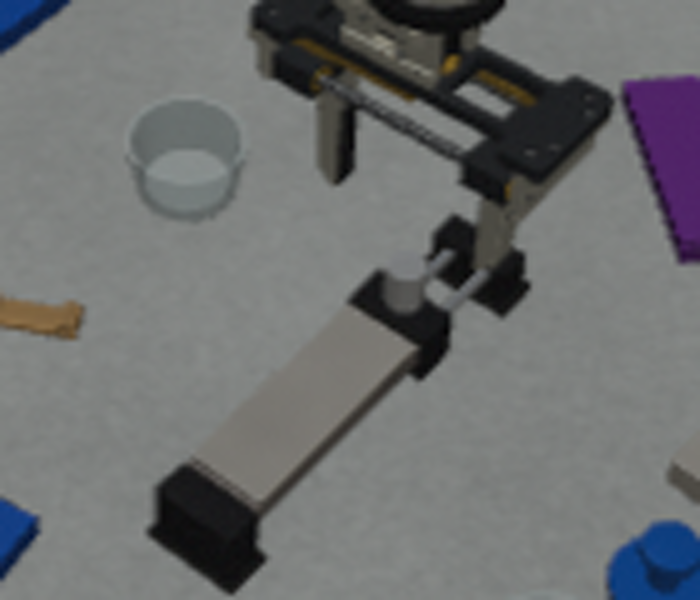

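The gripper straddles the knob, which shows at (402,290) in the crop, and the jaw and stone are untouched. Next: descend and grip.

```bash
python3 -m handwheel '[[-0.14,0.07,0.8,-0.06,1],[0,0,0.8,0,1],[0,0,0.8,0,1],[0,0,0.78,0,1],[0,0,0,0,1],[0,0,0,0,0],[0,0,0,0,0],[0,0,0,0,0],[0,0,0,0,0],[0,0,0,0,0],[0,0,0,0,0],[0,0,0,0,0],[0,0,0,0,0]]'; python3 go.py .488 .1996 .057 3.195
```

```text
time_s: 5.07
ee_pos: [0.4883, 0.1998, 0.0572]
orientation: [3.142, 0.0, -3.086]
ft_force: [-0.5, -0.2, 1.4]
gripper_width: 0.475
t 5.07 p [0.4883 0.1998 0.0572] yaw -3.0864 F [-0.5 -0.2  1.4] w 0.475 units xyz [ 0.02 -0.01  0.01] spin 0.015
```

```bash
python3 -m handwheel '[[0,0,0,0,0],[0,0,0,0,0],[0,0,0,0,0],[0,0,0,0,0],[0,0,0,0,0],[0,0,0,0,0]]';python3 -m handwheel '[[0.15,0,0,0,0],[0.15,0,0,0,0],[0.15,0,0,0,0],[0.15,0,0,0,0],[0.15,0,0,0,0],[0.15,0,0,0,0],[0,0,0,0,0]]'
```

```text
time_s: 5.57
ee_pos: [0.4882, 0.2001, 0.057]
orientation: [3.141, -0.0, -3.086]
ft_force: [0.1, 5.5, -0.7]
gripper_width: 0.262
time_s: 6.15
ee_pos: [0.4702, 0.1993, 0.0571]
orientation: [3.14, 0.001, -3.086]
ft_force: [1.1, 8.3, -2.5]
gripper_width: 0.262
```

```bash
python3 -m handwheel '[[0.15,0,0,0,0],[0.15,0,0,0,0],[0.15,0,0,0,0],[0.15,0,0,0,0],[0.15,0,0,0,0],[0.15,0,0,0,0],[0.1,0,0,0,0],[0,0,0,0,0],[0,0,0,0,0]]'; python3 -m handwheel '[[0,0,0,0,0.6],[0,0,0,0,0.7],[0,0,0,0,0.8],[0,0,0,0,0.8],[0,0,0,0,0.8],[0,0,0,0,0.8],[0,0,0,0,0.8],[0,0,-0.5,0,0.8],[0,0,-0.8,0,0.8],[0,0,-0.8,0,0.8],[0,0,-0.8,0,0.8],[0,0,0,0,0.8]]'
python3 - <<'E'
from h import *
q=shot('scene');cv2.imwrite('pics/s2c.png',cv2.resize(q['image'][150:270,230:370],None,fx=5,fy=5,interpolation=cv2.INTER_CUBIC))
from fit import W
for x in(-75,-63,0): print(W([.5774,.2044,.0536],(x/1e3,0,.05)))
E
python3 go.py .514 .201 .1 3.195
```

```text
time_s: 6.9
ee_pos: [0.4503, 0.1985, 0.057]
orientation: [3.14, 0.0, -3.086]
ft_force: [-1.1, 11.3, -3.6]
gripper_width: 0.261
time_s: 7.9
ee_pos: [0.4515, 0.1981, 0.1189]
orientation: [3.14, 0.004, -3.086]
ft_force: [-0.0, -0.1, 1.1]
gripper_width: 0.798
[np.float64(0.5025077102090352), np.float64(0.20038192460671328), 0.05]
[np.float64(0.5144904765755896), np.float64(0.20102481666963917), 0.05]
[np.float64(0.5774), np.float64(0.2044), 0.05]
t 7.95 p [0.4511 0.198  0.117 ] yaw -3.0864 F [-0.8  0.  -0.2] w 0.801 units xyz [-3.15 -0.02  0.86] spin 0.015
```

View pics/s2c.png

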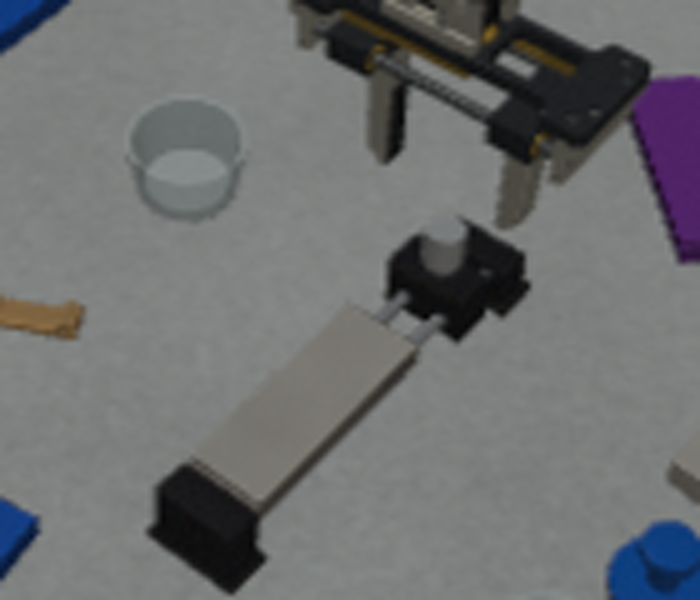

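The jaw is back about 38 mm, with its knob at (443,245) in the crop. The stone is still seated on the rods and its near end is free. Now I grip the stone near its tail.

```bash
python3 -m handwheel '[[-0.7,0,0,0,0.8],[-0.7,0,0,0,0.8],[-0.7,0,0,0,0.8],[-0.7,0,0,0,0.8],[-0.67,0,0,0,0.8],[0,0,0.8,0,0.8],[0,0,0.8,0,0.8],[0,0,0.8,0,0.8],[0,0,0.8,0,0.8],[0,0,0.7,0,0.8],[0,0,0.45,0,0.8],[0,0,0,0,0.8]]';python3 -m handwheel '[[0,0,0,0,0],[0,0,0,0,0],[0,0,0,0,0],[0,0,0,0,0],[0,0,0,0,0],[0,0,0,0,0],[0,0,0,0,0],[0,0,0,0,0]]';python3 -m handwheel '[[0,0,-0.3,0,0],[0,0,-0.3,0,0],[0,0,-0.3,0,0],[0,0,-0.3,0,0],[0,0,-0.3,0,0],[0,0,0,0,0],[0,0,0,0,0]]'
python3 - <<'E'
from h import *
q=shot('scene');cv2.imwrite('pics/s3c.png',cv2.resize(q['image'][150:270,230:370],None,fx=5,fy=5,interpolation=cv2.INTER_CUBIC))
E
```

```text
time_s: 8.95
ee_pos: [0.5185, 0.2011, 0.0256]
orientation: [-3.141, -0.003, -3.086]
ft_force: [-0.0, -0.4, -0.9]
gripper_width: 0.798
time_s: 9.62
ee_pos: [0.52, 0.2016, 0.0288]
orientation: [3.141, 0.001, -3.086]
ft_force: [-1.3, -1.4, 6.2]
gripper_width: 0.534
time_s: 10.2
ee_pos: [0.5198, 0.2016, 0.0585]
orientation: [3.141, 0.001, -3.086]
ft_force: [0.2, -0.1, -2.3]
gripper_width: 0.534
```

View pics/s3c.png

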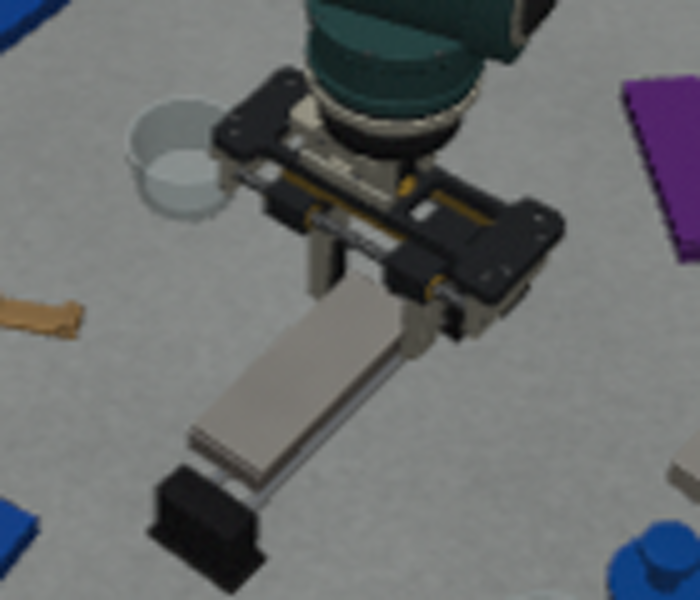

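The stone was lifted level with no droop, held near its tail at (385,300) in the crop. Next I carry it to a point short of the mouth.

```bash
python3 -m handwheel '[[0,0,-0.5,0.14,0],[0,0,-0.8,0.14,0],[0,0,-0.8,0,0],[0,0,-0.8,0,0],[0,0,-0.8,0,0],[0,0,-0.6,0,0],[0,0,0,0,0],[0,0,0,0,0]]';python3 go.py .435 -.2351 .145 3.1635
```

```text
time_s: 10.92
ee_pos: [0.5198, 0.2016, 0.1443]
orientation: [3.141, 0.001, -3.12]
ft_force: [0.4, 0.2, -4.3]
gripper_width: 0.536
t 10.92 p [0.5198 0.2016 0.1443] yaw -3.1203 F [ 0.4  0.2 -4.3] w 0.536 units xyz [  4.7  -21.74  -0.04] spin -0.005
```

```bash
python3 -m handwheel '[[0.25,-0.5,0,0,0],[0.25,-0.8,0,0,0],[0.25,-1,0,0,0],[0.25,-1,0,0,0],[0.25,-1,0,0,0],[0.25,-1,0,0,0],[0.25,-1,0,0,0],[0.25,-1,0,0,0],[0.25,-1,0,0,0],[0.25,-1,0,0,0],[0.25,-1,0,0,0],[0.25,-1,0,0,0],[0.25,-1,0,0,0],[0.25,-1,0,0,0],[0.25,-1,0,0,0],[0.25,-1,0,0,0],[0.25,-1,0,0,0],[0.25,-1,0,0,0],[0.2,-1,0,0,0],[0,-1,0,0,0]]';python3 -m handwheel '[[0,-1,0,0,0],[0,-0.8,0,0,0],[0,-0.6,0,0,0],[0,0,0,0,0],[0,0,0,0,0],[0,0,0,0,0]]';python3 go.py .435 -.2351 .119 3.1635
python3 - <<'E'
from h import *
import pickle
P={}
for n,(x,y,w,h,s) in dict(top=(300,120,80,110,7),scene=(130,110,120,90,6)).items():
    ps=[vision.snapshot(n) for _ in range(5)];p={a:ps[-1][a] for a in('image','K','pose')}
    p['image']=np.mean([q['image'] for q in ps],0).astype(np.uint8);P[n]=p
    c=p['image'][y:y+h,x:x+w]
    if n=='top': c=c[:85]
    cv2.imwrite(f'pics/{n}4.png',cv2.convertScaleAbs(cv2.resize(c,None,fx=s,fy=s,interpolation=cv2.INTER_CUBIC),alpha=1.5))
pickle.dump(P,open('p4.pkl','wb'))
E
```

```text
time_s: 12.58
ee_pos: [0.4324, -0.1874, 0.1429]
orientation: [3.141, -0.002, -3.12]
ft_force: [0.0, 0.3, -2.6]
gripper_width: 0.534
time_s: 13.08
ee_pos: [0.4347, -0.2338, 0.1436]
orientation: [3.141, -0.001, -3.12]
ft_force: [0.5, 0.2, -2.5]
gripper_width: 0.534
t 13.08 p [ 0.4347 -0.2338  0.1436] yaw -3.12 F [ 0.5  0.2 -2.5] w 0.534 units xyz [-0.01 -0.06  1.23] spin -0.003
```

View pics/top4.png

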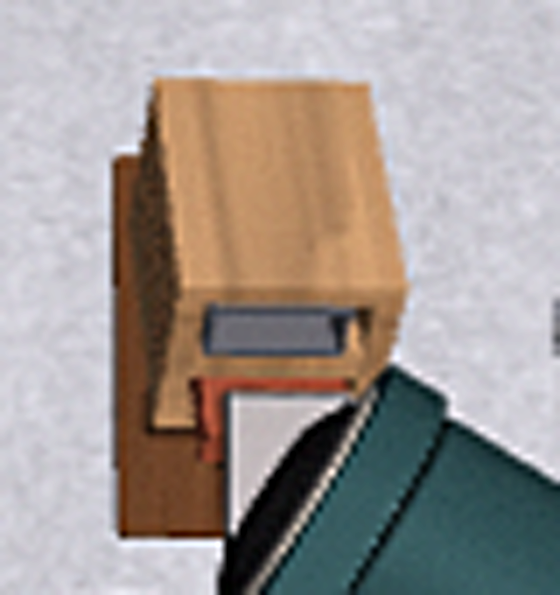

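Run:
```python
from h import *
import pickle
P=pickle.load(open('p4.pkl','rb'));p=P['top']
s=status.read_state();t=np.array(s['ee_pos']);a=s['orientation'][2]+np.pi
h=np.array([np.cos(a),np.sin(a),0]);l=np.array([-np.sin(a),np.cos(a),0])
for y in(25,-25):
    print('nose top',y,proj(p,t+h*.1285+l*y/1e3+[0,0,.0212])[0].round(2),'low lead',proj(p,t+h*.132+l*y/1e3+[0,0,.0172])[0].round(2))
print('tail-ish left top',proj(p,t+h*.08+l*.025+[0,0,.0212])[0].round(2))
im=p['image'].astype(int).mean(2)
for v in range(176,194,3): print(v,im[v,324:356].astype(int).tolist())
print('liner')
for v in range(163,172): print(v,im[v,324:356].astype(int).tolist())
print('cols v from 168');
for u in(336,340,344): print(u,im[168:186,u].astype(int).tolist())
```

```text
nose top 25 [332.3  176.93] low lead [332.   175.99]
nose top -25 [350.44 177.  ] low lead [350.08 176.05]
tail-ish left top [332.78 194.27]
176 [79, 78, 77, 51, 18, 72, 67, 49, 40, 98, 89, 86, 86, 88, 85, 78, 74, 73, 83, 86, 83, 74, 75, 80, 92, 89, 87, 58, 56, 76, 12, 44]
179 [89, 92, 86, 59, 24, 72, 69, 41, 42, 139, 128, 125, 124, 125, 124, 124, 125, 123, 125, 127, 136, 131, 48, 0, 0, 4, 39, 96, 59, 32, 45, 46]
182 [36, 37, 37, 35, 23, 26, 57, 33, 42, 139, 125, 127, 124, 125, 126, 125, 127, 128, 88, 0, 3, 9, 5, 12, 19, 71, 121, 14, 51, 46, 48, 45]
185 [49, 48, 49, 47, 38, 59, 56, 34, 42, 136, 129, 126, 125, 126, 132, 127, 43, 0, 7, 5, 7, 8, 11, 58, 136, 35, 52, 48, 50, 49, 49, 49]
188 [50, 50, 46, 50, 52, 50, 47, 30, 40, 141, 127, 125, 130, 127, 21, 0, 8, 9, 8, 14, 13, 52, 121, 47, 50, 52, 52, 52, 52, 52, 51, 50]
191 [47, 49, 47, 49, 52, 48, 45, 32, 46, 146, 130, 125, 30, 0, 4, 11, 13, 6, 14, 37, 98, 81, 37, 55, 54, 55, 54, 56, 52, 52, 51, 57]
liner
163 [37, 79, 85, 84, 79, 64, 60, 77, 69, 71, 74, 75, 75, 76, 75, 74, 72, 73, 71, 72, 75, 77, 80, 77, 79, 79, 83, 72, 72, 73, 81, 80]
1
[... 629 characters left out ...]
 69, 24, 75, 113, 66, 62, 78, 75, 70]
169 [70, 78, 72, 75, 72, 40, 70, 73, 75, 74, 72, 73, 72, 74, 73, 76, 74, 73, 75, 72, 73, 73, 72, 70, 28, 69, 113, 86, 64, 75, 73, 79]
170 [76, 74, 72, 73, 79, 52, 55, 57, 54, 49, 46, 48, 48, 50, 47, 49, 48, 47, 45, 47, 48, 47, 49, 56, 54, 83, 92, 95, 69, 73, 70, 85]
171 [74, 71, 67, 71, 86, 80, 70, 69, 72, 79, 80, 79, 78, 75, 73, 71, 69, 73, 80, 79, 86, 82, 79, 84, 85, 85, 87, 81, 70, 69, 72, 107]
cols v from 168
336 [73, 72, 48, 78, 76, 77, 64, 51, 86, 131, 127, 124, 124, 124, 124, 126, 124, 125]
340 [73, 74, 48, 69, 70, 72, 66, 62, 74, 133, 126, 125, 124, 124, 127, 128, 129, 43]
344 [70, 73, 48, 86, 84, 82, 67, 61, 83, 131, 128, 136, 94, 0, 3, 8, 8, 7]
```

View pics/scene4.png

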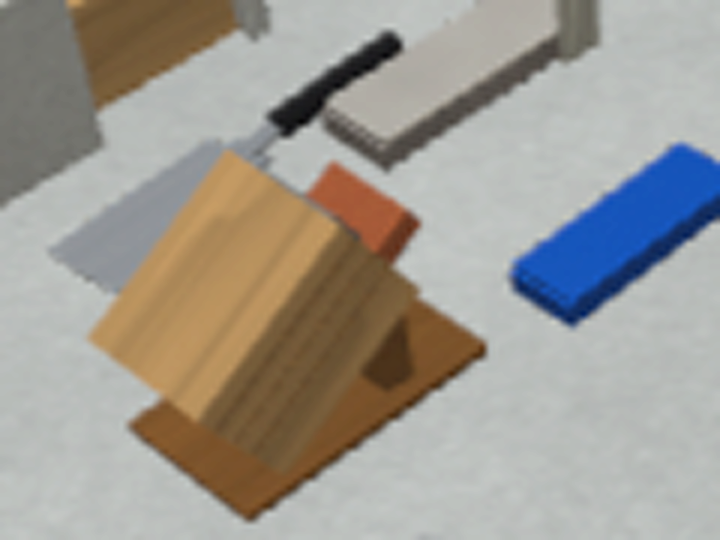

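```bash
python3 - <<'E'
from h import *
from fit import W
import pickle
P=pickle.load(open('p4.pkl','rb'))
s=status.read_state();t=np.array(s['ee_pos']);a=s['orientation'][2]+np.pi
h=np.array([np.cos(a),np.sin(a),0]);l=np.array([-np.sin(a),np.cos(a),0])
th=[.6027,-.2356,.0219]
m=lambda x,y,z:W(th,np.array((x*.866+z*.5,y,127-x*.5+z*.866))/1e3)
c=lambda X,Y:np.array([(X+.5)/6-.5+130,(Y+.5)/6-.5+110])
p=P['scene']
for n,X,o in[('nose bottom +y',t+h*.132+l*.025+[0,0,.0012],c(388,169)),('nose step top +y',t+h*.1285+l*.025+[0,0,.0212],c(388,145)),('nose top -y',t+h*.1285-l*.025+[0,0,.0212],c(327,107)),
 ('roof +y',m(0,46,23),c(346,222)),('roof -y',m(0,-46,23),c(228,149))]:
    print(n,proj(p,X)[0].round(1),o.round(1))
for z in(12.5,-12.5): print('rim top view',z,proj(P['top'],m(-3,4,z))[0].round(2))
for r in (('lowstone front',m(-30,31,-32)),): print(r[0],proj(P['top'],r[1])[0].round(2))
E
cat > /tmp/x <<'E'
E
```

```text
nose bottom +y [194.7 137.9] [194.2 137.8]
nose step top +y [194.7 132.4] [194.2 133.8]
nose top -y [184.1 125.8] [184.1 127.4]
roof +y [186.7 147.3] [187.2 146.6]
roof -y [167.4 134.6] [167.6 134.4]
rim top view 12.5 [339.41 164.05]
rim top view -12.5 [338.07 170.02]
lowstone front [328.77 181.52]
```

The scene crop shows the stone level behind the mouth, with its nose at (355,140). In the top view the liner's centre falls within about 1 mm of the planned line. Now I approach level, watching the force.

```bash
python3 -m handwheel '[[0,0,0.6,0,0],[0,0,0.58,0,0],[-0.5,0,0,0,0],[-0.5,0,0,0,0],[-0.4,0,0,0,0],[0,0,0,0,0],[0,0,0,0,0]]';python3 go.py .4716 -.2334 .120 3.1635
```

```text
time_s: 14.17
ee_pos: [0.4638, -0.2339, 0.1206]
orientation: [-3.141, 0.0, -3.12]
ft_force: [1.7, -2.3, -3.4]
gripper_width: 0.537
t 14.17 p [ 0.4638 -0.2339  0.1206] yaw -3.1196 F [ 1.7 -2.3 -3.4] w 0.537 units xyz [-0.39  0.02  0.03] spin 0.001
```

```bash
for i in 1 2 3; do python3 -m handwheel '[[-0.1,0,0,0,0],[-0.1,0,0,0,0],[0,0,0,0,0]]' | grep -E 'pos|force'; done
```

```text
ee_pos: [0.467, -0.2339, 0.1206]
ft_force: [-1.5, -2.3, -3.5]
ee_pos: [0.4712, -0.2338, 0.1205]
ft_force: [-1.0, -3.0, -3.4]
ee_pos: [0.4742, -0.2336, 0.1199]
ft_force: [-8.6, -4.8, -2.7]
```

```bash
python3 -m handwheel '[[0.1,0,0,0,0],[0,0,0.06,0,0],[0,0,0,0,0]]' | grep -E 'pos|force';for i in 1 2; do python3 -m handwheel '[[-0.1,0,0,0,0],[-0.05,0,0,0,0],[0,0,0,0,0]]' | grep -E 'pos|force'; done
```

```text
ee_pos: [0.4731, -0.2336, 0.1192]
ft_force: [-2.0, -4.7, -1.7]
ee_pos: [0.4744, -0.2336, 0.1186]
ft_force: [-15.5, -5.6, -0.6]
ee_pos: [0.4755, -0.2334, 0.1176]
ft_force: [-32.3, -4.6, -1.3]
```

The roof lip appears to have the nose wedged: the stone is in by about a centimetre and cannot go further while level. I back off a little, then raise the tail in an arc about the nose.

```bash
python3 -m handwheel '[[0.12,0,0,0,0],[0,0,0,0,0]]' | grep -E 'pos|force';for i in 1 2; do python3 -m handwheel '[[-0.01,0,-0.14,0,0],[-0.01,0,-0.14,0,0],[0,0,0,0,0]]' | grep -E 'pos|force|wid'; done; python3 -c "
from h import *;print(status.read_state()['ft_torque'])"
```

```text
ee_pos: [0.4752, -0.2334, 0.1186]
ft_force: [-12.7, -3.9, -2.7]
ee_pos: [0.4756, -0.2334, 0.1244]
ft_force: [-12.3, -2.9, -4.7]
gripper_width: 0.537
ee_pos: [0.4763, -0.2334, 0.1302]
ft_force: [-10.2, -3.4, -4.1]
gripper_width: 0.536
[-0.44696613  2.21937948 -0.29529717]
```

```bash
cat > look.py <<'E'
from h import *
import sys
out=[]
for n,(x,y,w,h,s) in dict(top=(310,140,60,60,6),scene=(145,95,90,75,6)).items():
    c=np.mean([vision.snapshot(n)['image'] for _ in range(3)],0).astype(np.uint8)[y:y+h,x:x+w]
    c=cv2.convertScaleAbs(cv2.resize(c,None,fx=360/w if n=='top' else 430/w,fy=360/h if n=='top' else 430/w,interpolation=cv2.INTER_CUBIC),alpha=1.5)
    out.append(cv2.copyMakeBorder(c,0,360-c.shape[0] if c.shape[0]<360 else 0,0,0,cv2.BORDER_CONSTANT))
cv2.imwrite('pics/'+sys.argv[1],np.hstack(out))
E
python3 look.py l10.png
```

```text
(no output)
```

View pics/l10.png

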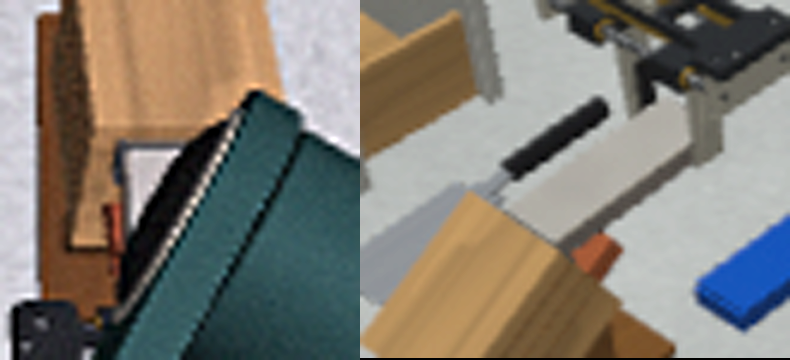

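The nose is inside the liner (top at (150,150)), with the liner rim visible on the left, and the stone has begun to tilt about it. I carry on with the arc.

```bash
python3 -m handwheel '[[-0.04,0,-0.28,0,0],[-0.04,0,-0.28,0,0],[0,0,0,0,0]]' | grep -E 'pos|force|wid';python3 -m handwheel '[[-0.06,0,-0.28,0,0],[-0.06,0,-0.28,0,0],[0,0,0,0,0]]' | grep -E 'pos|force|wid';python3 -m handwheel '[[-0.08,0,-0.27,0,0],[-0.08,0,-0.27,0,0],[0,0,0,0,0]]' | grep -E 'pos|force|wid'
```

```text
ee_pos: [0.4784, -0.2334, 0.1422]
ft_force: [-8.6, -3.0, -1.4]
gripper_width: 0.531
ee_pos: [0.4812, -0.2334, 0.1536]
ft_force: [-5.9, -3.2, -1.3]
gripper_width: 0.536
ee_pos: [0.4847, -0.2333, 0.1645]
ft_force: [-6.0, -2.1, -1.2]
gripper_width: 0.536
```

```bash
python3 -m handwheel '[[-0.13,0,-0.16,0,0],[-0.14,0,-0.16,0,0],[0,0,0,0,0]]' | grep -E 'pos|force|wid';python3 -m handwheel '[[-0.14,0,-0.13,0,0],[-0.14,0,-0.13,0,0],[0,0,0,0,0]]' | grep -E 'pos|force|wid'
```

```text
ee_pos: [0.4884, -0.2335, 0.1702]
ft_force: [-21.9, -2.6, 4.2]
gripper_width: 0.535
ee_pos: [0.4929, -0.2336, 0.1756]
ft_force: [-33.2, -4.7, 10.4]
gripper_width: 0.538
```

```bash
python3 -m handwheel '[[0.1,0,-0.1,0,0],[0,0,-0.15,0,0],[0,0,0,0,0]]' | grep -E 'pos|force|wid';python3 -m handwheel '[[0,0,-0.15,0,0],[0,0,-0.1,0,0],[0,0,0,0,0]]' | grep -E 'pos|force|wid'
```

```text
ee_pos: [0.4938, -0.2331, 0.1806]
ft_force: [-3.4, -3.2, -2.5]
gripper_width: 0.535
ee_pos: [0.4939, -0.233, 0.1857]
ft_force: [-0.7, -2.3, -4.2]
gripper_width: 0.539
```

```bash
python3 look.py l11.png
```

```text
(no output)
```

View pics/l11.png

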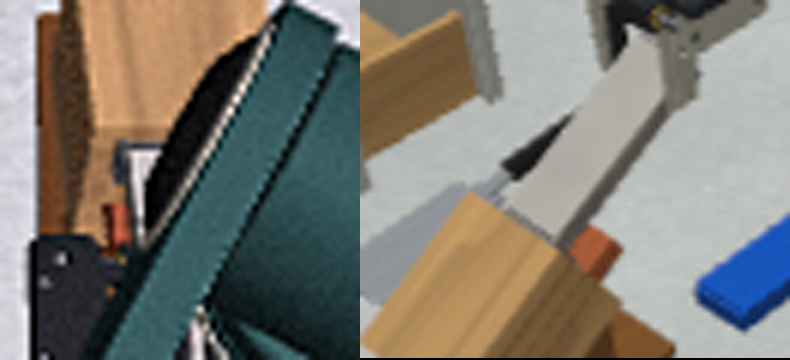

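```bash
cat > ang.py <<'E'
from h import *
from scipy.optimize import minimize
def measure(show=True):
    ps=[vision.snapshot('scene') for _ in range(6)];p=ps[-1]
    im=np.mean([q['image'] for q in ps],0).mean(2).astype(np.float32)
    gx=cv2.Sobel(cv2.GaussianBlur(im,(0,0),.8),cv2.CV_32F,1,0);gy=cv2.Sobel(cv2.GaussianBlur(im,(0,0),.8),cv2.CV_32F,0,1)
    s=status.read_state();t=np.array(s['ee_pos']);a=s['orientation'][2]+np.pi
    h=np.array([np.cos(a),np.sin(a),0]);l=np.array([-np.sin(a),np.cos(a),0]);G=t+[0,0,.011]
    def pts(th,ds,dz,y,z,xs):
        d=np.cos(th)*h-np.array([0,0,np.sin(th)]);n=np.sin(th)*h+np.array([0,0,np.cos(th)])
        return proj(p,G+np.outer(xs+ds,d)+l*y+n*(z+dz))
    def score(v):
        th,dz=np.radians(v[0]),v[1]/1e3;tot=0
        for y,z,lo,hi in((.025,.01,.02,.105),(-.025,.01,.02,.105),(.025,-.01,.02,.105)):
            q=pts(th,0,dz,y,z,np.linspace(lo,hi,40));e=q[-1]-q[0];e/=np.linalg.norm(e);nn=np.array([-e[1],e[0]])
            m=[q[:,0].astype(np.float32)[None],q[:,1].astype(np.float32)[None]]
            g=cv2.remap(gx,*m,cv2.INTER_LINEAR)*nn[0]+cv2.remap(gy,*m,cv2.INTER_LINEAR)*nn[1]
            tot+=abs(g.mean())
        return -tot
    best=min(((score((A,z)),A,z) for A in np.arange(15,42,1.) for z in np.arange(-6,6.1,1)))
    r=minimize(score,best[1:],method='Nelder-Mead');th,dz=np.radians(r.x[0]),r.x[1]
    c=np.array([np.dot(G-[.6026,-.2305,.127],[np.cos(.0219),np.sin(.0219),0])*1e3,(G[2]-.127)*1e3])
    g=np.array([.866*c[0]-.5*c[1],.5*c[0]+.866*c[1]])
    e=th-np.radians(30)
    nose=g+132*np.array([np.cos(e),-np.sin(e)])+dz*np.array([np.sin(e),np.cos(e)])
    print('angle',r.x[0].round(1),'dz',r.x[1].round(1),'score',r.fun.round(0),best,'G pocket',g.round(1),'nose mid pocket',nose.round(1),'F',s['ft_force'].round(1))
measure()
E
python3 ang.py
```

```text
angle 26.9 dz -5.1 score -464.0 (np.float64(-463.5638326238981), np.float64(27.0), np.float64(-5.0)) G pocket [-129.     5.4] nose mid pocket [3.1 7.6] F [ 0.9 -0.7 -3.5]
```

The stone is tilted about 27° and parallel-ish to the block, but the nose seems to have popped up over the roof lip (dark gap at (530,225)). I back it off, drop it square to the axis and measure again.

```bash
python3 -m handwheel '[[0.13,0,-0.07,0,0],[0.13,0,-0.08,0,0],[0.08,0,0.14,0,0],[0.08,0,0.14,0,0],[0,0,0,0,0]]' | grep -E 'pos|force|wid'; python3 ang.py
```

```text
ee_pos: [0.4847, -0.2332, 0.1819]
ft_force: [-1.0, 0.4, -3.8]
gripper_width: 0.537
angle 25.9 dz -6.2 score -489.0 (np.float64(-488.23746025067965), np.float64(26.0), np.float64(-6.0)) G pocket [-135.    -0.9] nose mid pocket [-2.9  2.2] F [-0.3  0.5 -3.1]
```

Run:
```python
import re
src=open('ang.py').read()
src=src.replace("ps=[vision.snapshot('scene') for _ in range(6)];p=ps[-1]","import pickle;p=pickle.load(open('p4.pkl','rb'))['scene'];ps=[p]")
src=src.replace("t=np.array(s['ee_pos'])","t=np.array([.4347,-.2338,.1436])").replace("a=s['orientation'][2]+np.pi","a=-3.12+np.pi").replace("arange(15,42","arange(-8,12")
src=src.replace(".02,.105",".03,.125")
exec(src)
# block roof lines in the scene: edge-fit of roof front edge height bias
```

```text
angle -0.9 dz -1.1 score -477.0 (np.float64(-476.3019511358536), np.float64(-1.0), np.float64(-1.0)) G pocket [-159.2  -60.1] nose mid pocket [-45.4   6.9] F [-0.3  0.5 -3.1]
```

```bash
python3 -m handwheel '[[0.02,0,0.04,0,0],[0,0,0,0,0]]' | grep -E 'pos|force'; for i in 1 2 3; do python3 -m handwheel '[[-0.085,0,0.05,0,0],[-0.085,0,0.05,0,0],[0,0,0,0,0]]' | grep -E 'pos|force'; done
```

```text
ee_pos: [0.4848, -0.2333, 0.1817]
ft_force: [0.7, -0.0, -2.5]
ee_pos: [0.4884, -0.2332, 0.1795]
ft_force: [0.5, -0.4, -3.3]
ee_pos: [0.49, -0.2336, 0.1787]
ft_force: [-22.8, 0.1, 14.6]
ee_pos: [0.4926, -0.2342, 0.1777]
ft_force: [-33.5, -3.0, 25.1]
```

```bash
python3 -m handwheel '[[0.2,0,-0.12,0,0],[-0.06,0,-0.11,0,0],[0,0,0,0,0]]' | grep -E 'pos|force'; for i in 1 2 3; do python3 -m handwheel '[[-0.085,0,0.05,0,0],[0,0,0,0,0]]' | grep -E 'pos|force'; done
```

```text
ee_pos: [0.4926, -0.2332, 0.1809]
ft_force: [0.1, -1.0, -2.3]
ee_pos: [0.4934, -0.2333, 0.1796]
ft_force: [-12.3, -0.7, 6.1]
ee_pos: [0.4943, -0.2339, 0.1792]
ft_force: [-24.0, -3.4, 14.2]
ee_pos: [0.4954, -0.2341, 0.1785]
ft_force: [-30.8, -5.5, 19.5]
```

```bash
python3 -m handwheel '[[0.17,0,-0.1,0,0],[0.17,0,-0.1,0,0],[0,0,0,0,0]]' | grep -E 'pos|force'
python3 - <<'E'
from h import *
p=[vision.snapshot('top') for _ in range(6)];im=np.mean([q['image'] for q in p],0).mean(2)
cv2.imwrite('pics/top12.png',np.mean([q['image'] for q in p],0).astype(np.uint8))
print('    ',*range(325,350))
for v in range(161,182): print(v,im[v,325:350].astype(int).tolist())
E
python3 ang.py
```

```text
ee_pos: [0.4905, -0.2331, 0.1815]
ft_force: [-0.4, 0.1, -1.7]
     325 326 327 328 329 330 331 332 333 334 335 336 337 338 339 340 341 342 343 344 345 346 347 348 349
161 [53, 89, 84, 90, 91, 90, 84, 74, 69, 75, 80, 84, 84, 82, 35, 2, 8, 9, 11, 11, 12, 68, 153, 39, 50]
162 [53, 88, 85, 82, 85, 82, 78, 68, 68, 72, 78, 82, 77, 56, 0, 2, 10, 15, 8, 7, 41, 104, 82, 45, 53]
163 [80, 89, 84, 87, 83, 75, 78, 73, 74, 77, 78, 83, 77, 17, 1, 9, 12, 10, 8, 18, 73, 140, 18, 51, 56]
164 [75, 80, 82, 77, 51, 51, 50, 53, 51, 48, 50, 54, 39, 1, 11, 10, 8, 9, 9, 47, 111, 45, 52, 54, 53]
165 [73, 68, 69, 67, 40, 59, 76, 76, 75, 77, 80, 77, 11, 5, 10, 8, 11, 7, 19, 67, 116, 22, 56, 56, 52]
166 [77, 74, 76, 72, 43, 71, 72, 70, 72, 75, 75, 51, 0, 9, 6, 11, 14, 8, 51, 112, 33, 53, 55, 54, 54]
167 [84, 79, 77, 54, 32, 76, 79, 79, 80, 85, 86, 9, 2, 9, 12, 10, 8, 28, 82, 108, 24, 57, 55, 54, 55]
168 [83, 81, 79, 53, 48, 146, 138, 135, 138, 139, 96, 0, 9, 11, 11, 8, 10, 60, 132, 33, 56, 54, 55, 55, 55]
169 [80, 78, 73, 27, 43, 134, 132, 130, 134, 132, 20, 2, 7, 11, 7, 9, 35, 92, 72, 33, 56, 55, 57, 55, 55]
17
[... 729 characters left out ...]
]
177 [87, 91, 54, 21, 71, 30, 95, 138, 61, 0, 3, 17, 63, 50, 14, 57, 55, 55, 55, 56, 54, 55, 55, 56, 60]
178 [87, 88, 74, 28, 74, 21, 71, 144, 49, 0, 11, 49, 65, 7, 35, 66, 55, 55, 54, 55, 54, 54, 59, 54, 57]
179 [92, 85, 59, 27, 71, 27, 51, 145, 45, 0, 34, 71, 19, 16, 60, 56, 56, 52, 57, 54, 58, 55, 54, 59, 62]
180 [102, 96, 83, 21, 55, 38, 51, 149, 111, 26, 63, 37, 9, 34, 60, 55, 53, 56, 52, 56, 55, 56, 56, 59, 53]
181 [30, 23, 24, 23, 42, 46, 53, 140, 66, 52, 47, 2, 19, 62, 55, 57, 55, 55, 54, 57, 55, 56, 58, 58, 18]
angle 27.4 dz -7.8 score -482.0 (np.float64(-478.79453460711636), np.float64(29.0), np.float64(-6.0)) G pocket [-129.8    0.6] nose mid pocket [ 2.4 -1.1] F [-0.  -0.4 -3.2]
```

Run:
```python
from h import *
from scipy.optimize import least_squares
p=vision.snapshot('top');s=status.read_state();t=np.array(s['ee_pos']);a0=s['orientation'][2]+np.pi
obs={168:329.45,170:329.78,172:330.17,176:330.76,178:331.05,180:331.25}
def line(v,th=27.5,dz=-5.,ds=-8.):
    psi,off=v;th=np.radians(th);G=t+[0,0,.011]
    a=a0+psi;h=np.array([np.cos(a),np.sin(a),0]);l=np.array([-np.sin(a),np.cos(a),0])
    d=np.cos(th)*h-np.array([0,0,np.sin(th)]);n=np.sin(th)*h+np.array([0,0,np.cos(th)])
    xs=np.linspace(.02,.135,60)
    q=proj(p,G+np.outer(xs,d)+l*(.025+off)+n*(.01+dz/1e3)); return q
def f(v,**k):
    q=line(v,**k);o=np.argsort(q[:,1]);return [np.interp(r,q[o,1],q[o,0])-u for r,u in obs.items()]
for k in({},dict(th=30.),dict(dz=-2.),dict(th=25.)):
    r=least_squares(f,[0,0],x_scale=[.01,.001],args=(),kwargs=k);print(k,'yaw err',r.x[0].round(4),'lat mm at grip',(r.x[1]*1e3).round(2),'at nose',((r.x[1]+.130*r.x[0])*1e3).round(2),np.round(r.fun,2))
b=[.6026,-.2305,.127]
print(proj(p,[b[0]+.0,b[1],b[2]])[0],a0, t)
```

```text
{} yaw err 0.0145 lat mm at grip 1.91 at nose 3.8 [ 0.05  0.02 -0.06 -0.05 -0.03  0.07]
{'th': 30.0} yaw err 0.0027 lat mm at grip 1.98 at nose 2.33 [ 0.05  0.02 -0.06 -0.05 -0.03  0.07]
{'dz': -2.0} yaw err 0.0145 lat mm at grip 2.61 at nose 4.5 [ 0.05  0.02 -0.06 -0.05 -0.03  0.07]
{'th': 25.0} yaw err 0.0257 lat mm at grip 1.86 at nose 5.2 [ 0.05  0.02 -0.06 -0.05 -0.03  0.07]
[338.22055385 166.28542855] 0.02160502858717983 [ 0.49054526 -0.23317816  0.18144535]
```

Numbers from the top picture: the stone's nose sits about 2.5–4 mm too far to +y, so it meets the liner's +y wall edge. That matches the −y force. I shift and turn slightly, then try again.

```bash
python3 -m handwheel '[[0,-0.08,0,0.08,0],[0,0,0,0,0]]' | grep -E 'pos|force'; for i in 1 2 3 4; do python3 -m handwheel '[[-0.13,0,0.075,0,0],[0,0,0,0,0]]' | grep -E 'pos|force'; done
```

```text
ee_pos: [0.4906, -0.235, 0.1815]
ft_force: [-0.1, 0.5, -2.3]
ee_pos: [0.4934, -0.2348, 0.1796]
ft_force: [1.3, -1.0, -3.8]
ee_pos: [0.496, -0.2347, 0.1781]
ft_force: [1.0, -1.6, -2.9]
ee_pos: [0.4986, -0.2347, 0.1767]
ft_force: [0.1, -1.7, -3.1]
ee_pos: [0.5012, -0.2347, 0.1752]
ft_force: [1.3, -1.8, -2.8]
```

The nose passed the rim with no axial force. I keep feeding along the slope.

```bash
for i in 1 2 3 4; do python3 -m handwheel '[[-0.13,0,0.075,0,0],[-0.13,0,0.075,0,0],[0,0,0,0,0]]' | grep -E 'pos|force'; done
```

```text
ee_pos: [0.5065, -0.2346, 0.172]
ft_force: [1.4, -1.8, -3.2]
ee_pos: [0.5117, -0.2345, 0.169]
ft_force: [-0.4, -0.9, -3.2]
ee_pos: [0.5169, -0.2345, 0.1661]
ft_force: [1.4, -2.4, -3.4]
ee_pos: [0.5221, -0.2344, 0.1631]
ft_force: [2.2, -1.8, -3.2]
```

```bash
for i in 1 2 3 4 5; do python3 -m handwheel '[[-0.13,0,0.075,0,0],[-0.13,0,0.075,0,0],[0,0,0,0,0]]' | grep -E 'pos|force'; done; python3 ang.py
```

```text
ee_pos: [0.5273, -0.2343, 0.1601]
ft_force: [1.8, -2.2, -2.5]
ee_pos: [0.5325, -0.2343, 0.1571]
ft_force: [2.2, -1.1, -2.7]
ee_pos: [0.5377, -0.2342, 0.1542]
ft_force: [3.2, -1.1, -3.2]
ee_pos: [0.5429, -0.2341, 0.1512]
ft_force: [2.0, -2.1, -1.4]
ee_pos: [0.5482, -0.2341, 0.1483]
ft_force: [2.6, -1.7, -0.4]
angle 36.7 dz -0.0 score -208.0 (np.float64(-207.23350617463973), np.float64(37.0), np.float64(0.0)) G pocket [-63.6   0.7] nose mid pocket [ 67.5 -14.8] F [ 3.9 -2.2 -2.3]
```

```bash
for i in 1 2 3 4 5; do python3 -m handwheel '[[-0.13,0,0.075,0,0],[-0.13,0,0.075,0,0],[0,0,0,0,0]]' | grep -E 'pos|force'; done; python3 go.py .58 -.2332 .129 3.1635
```

```text
ee_pos: [0.5532, -0.2341, 0.1454]
ft_force: [2.1, -1.6, 1.3]
ee_pos: [0.5585, -0.234, 0.1425]
ft_force: [-0.4, -1.3, 4.2]
ee_pos: [0.5638, -0.234, 0.1397]
ft_force: [-1.0, -1.0, 5.5]
ee_pos: [0.569, -0.234, 0.1369]
ft_force: [-0.6, -1.9, 6.1]
ee_pos: [0.5743, -0.2339, 0.134]
ft_force: [-1.5, -1.1, 7.8]
t 26.9 p [ 0.5743 -0.2339  0.134 ] yaw -3.1296 F [-1.5 -1.1  7.8] w 0.537 units xyz [-0.29  0.03  0.25] spin -0.083
```

```bash
python3 -m handwheel '[[-0.13,0,0.06,0,0],[-0.13,0,0.06,0,0],[0,0,0,0,0]]' | grep -E 'pos|force'; python3 -m handwheel '[[0,0,0,0,0.65],[0,0,0,0,0.7],[0,0,0,0,0.7],[0,0,0,0,0.7],[0,0,0,0,0.7],[0.3,0,-0.5,0,0.7],[0.5,0,-0.6,0,0.7],[0.7,0,-0.6,0,0.7],[0.8,0,-0.3,0,0.7],[0.8,0,0,0,0.7],[0.8,0,0,0,0.2],[0.5,0,0,0,0],[0,0,0,0,0],[0,0,0,0,0],[0,0,0,0,0],[0,0,0,0,0],[0,0,0,0,0]]'; python3 look.py l12.png
```

```text
ee_pos: [0.5794, -0.2338, 0.1313]
ft_force: [-0.5, -2.5, 5.7]
time_s: 28.57
ee_pos: [0.4914, -0.2347, 0.1708]
orientation: [3.141, -0.0, -3.129]
ft_force: [0.5, 0.0, -0.3]
gripper_width: 0.247
```

View pics/l12.png

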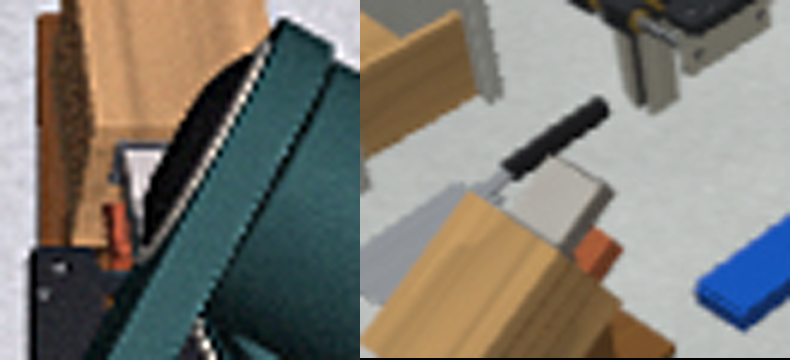

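The stone is in the liner, sitting square, and its tail still stands out too far (scene at (575,190)). Next I push the tail end home with the fingers closed.

```bash
python3 -m handwheel '[[0,0,0,0,0],[0,0,0,0,0],[-0.6,0,0.15,0,0],[-0.6,0,0.15,0,0],[-0.6,0,0.15,0,0],[-0.38,0,0.07,0,0],[0,0,0,0,0]]'; for i in 1 2 3; do python3 -m handwheel '[[-0.13,0,0.075,0,0],[-0.13,0,0.075,0,0],[0,0,0,0,0]]' | grep -E 'pos|force'; done
```

```text
time_s: 29.45
ee_pos: [0.5353, -0.2341, 0.1601]
orientation: [3.141, -0.001, -3.129]
ft_force: [-0.3, 0.0, -0.8]
gripper_width: 0.005
ee_pos: [0.5397, -0.2342, 0.1575]
ft_force: [0.2, -0.7, -0.0]
ee_pos: [0.5451, -0.2342, 0.1544]
ft_force: [-0.1, 0.5, 0.3]
ee_pos: [0.5504, -0.234, 0.1512]
ft_force: [0.1, 0.1, 1.0]
```

```bash
for i in 1 2 3 4; do python3 -m handwheel '[[-0.1,0,0.055,0,0],[0,0,0,0,0]]' | grep -E 'pos|force'; done
```

```text
ee_pos: [0.5523, -0.234, 0.1503]
ft_force: [0.5, 0.3, 0.6]
ee_pos: [0.5543, -0.234, 0.1493]
ft_force: [0.7, 0.1, 0.3]
ee_pos: [0.5563, -0.234, 0.1481]
ft_force: [-0.2, -0.1, -0.1]
ee_pos: [0.5583, -0.234, 0.1471]
ft_force: [-0.5, 0.4, 0.0]
```

```bash
for i in 1 2 3 4; do python3 -m handwheel '[[-0.08,0,0.045,0,0],[0,0,0,0,0]]' | grep -E 'pos|force'; done
```

```text
ee_pos: [0.5594, -0.2339, 0.1464]
ft_force: [-6.7, 1.3, 4.7]
ee_pos: [0.56, -0.2339, 0.1461]
ft_force: [-19.7, 2.4, 13.7]
ee_pos: [0.5604, -0.234, 0.1459]
ft_force: [-33.9, 4.5, 23.9]
ee_pos: [0.5608, -0.2342, 0.1457]
ft_force: [-49.2, 5.2, 34.4]
```

```bash
python3 -m handwheel '[[0.3,0,-0.2,0,0],[0.6,0,-0.5,0,0],[0.8,0,-0.8,0,0],[0.8,0,-0.8,0,0],[0.8,0,-0.8,0,0],[0.8,0,-0.8,0,0],[0.8,0,-0.5,0,0],[0.8,0,0,0,0],[0.8,0,0,0,0],[0,0,0,0,0]]'
cat > prof.py <<'E'
from h import *
from fit import W
th=[.6027,-.2356,.0219]
m=lambda x,y,z:W(th,np.array((x*.866+z*.5,y,127-x*.5+z*.866))/1e3)
for n in('scene','top'):
    ps=[vision.snapshot(n) for _ in range(6)];p=ps[-1];im=np.mean([q['image'] for q in ps],0).astype(np.float32)
    cv2.imwrite(f'pics/fin_{n}.png',im.astype(np.uint8))
    xs=np.arange(-64,6,2.)
    for y in(-8,5,18):
        q=proj(p,np.array([m(x,y,9) for x in xs])).astype(np.float32)
        v=cv2.remap(im.mean(2),q[:,0][None],q[:,1][None],cv2.INTER_LINEAR)[0]
        print(n,y,dict(zip(xs.astype(int).tolist(),v.astype(int).tolist())))
E
python3 prof.py
```

```text
time_s: 32.37
ee_pos: [0.433, -0.2356, 0.2323]
orientation: [-3.141, 0.001, -3.13]
ft_force: [-0.2, 0.3, 0.9]
gripper_width: 0.001
scene -8 {-64: 114, -62: 116, -60: 118, -58: 120, -56: 122, -54: 123, -52: 124, -50: 125, -48: 125, -46: 124, -44: 122, -42: 119, -40: 110, -38: 100, -36: 104, -34: 111, -32: 113, -30: 113, -28: 113, -26: 113, -24: 113, -22: 113, -20: 113, -18: 112, -16: 112, -14: 112, -12: 112, -10: 112, -8: 113, -6: 111, -4: 101, -2: 90, 0: 89, 2: 89, 4: 89}
scene 5 {-64: 121, -62: 121, -60: 122, -58: 123, -56: 123, -54: 123, -52: 122, -50: 122, -48: 122, -46: 122, -44: 122, -42: 108, -40: 93, -38: 97, -36: 107, -34: 111, -32: 113, -30: 114, -28: 114, -26: 114, -24: 113, -22: 113, -20: 114, -18: 113, -16: 113, -14: 113, -12: 114, -10: 114, -8: 113, -6: 112, -4: 104, -2: 93, 0: 89, 2: 90, 4: 90}
scene 18 {-64: 121, -62: 122, -60: 123, -58: 123, -56: 123, -54: 124, -52: 124, -50: 125, -48: 124, -46: 123, -44: 123, -42: 117, -40: 102, -38: 94, -36: 105, -34: 112, -32: 114, -30: 115, -28: 114, -26: 115, -24: 115, -22: 115, -20: 115, -18: 115, -16: 115, -14: 115, -12: 115, -
[... 359 characters left out ...]
4: 134, -2: 103, 0: 53, 2: 54, 4: 69}
top 5 {-64: 71, -62: 72, -60: 73, -58: 70, -56: 67, -54: 62, -52: 58, -50: 58, -48: 61, -46: 66, -44: 59, -42: 45, -40: 80, -38: 131, -36: 133, -34: 129, -32: 128, -30: 126, -28: 127, -26: 127, -24: 126, -22: 126, -20: 126, -18: 126, -16: 126, -14: 126, -12: 126, -10: 127, -8: 128, -6: 132, -4: 136, -2: 101, 0: 53, 2: 53, 4: 72}
top 18 {-64: 70, -62: 70, -60: 69, -58: 69, -56: 68, -54: 61, -52: 57, -50: 56, -48: 57, -46: 60, -44: 51, -42: 39, -40: 81, -38: 133, -36: 133, -34: 130, -32: 129, -30: 128, -28: 128, -26: 128, -24: 128, -22: 128, -20: 129, -18: 130, -16: 129, -14: 128, -12: 129, -10: 130, -8: 131, -6: 134, -4: 139, -2: 103, 0: 54, 2: 56, 4: 72}
```

Run:
```python
from h import *
a=cv2.imread('pics/t0.png').astype(int);b=cv2.imread('pics/fin_top.png').astype(int)
a=cv2.GaussianBlur(a.astype(np.float32),(0,0),1.5);b=cv2.GaussianBlur(b.astype(np.float32),(0,0),1.5)
m=(np.abs(a-b).max(2)>25).astype(np.uint8)
n,_,st,c=cv2.connectedComponentsWithStats(m)
print([(c[i].round().tolist(),int(st[i,4])) for i in range(1,n) if st[i,4]>8])
print(status.read_state()['time_s'],env.hand_in())
```

```text
[([190.0, 154.0], 87), ([191.0, 196.0], 867), ([345.0, 268.0], 15994), ([53.0, 348.0], 8605), ([188.0, 350.0], 3558), ([250.0, 341.0], 81), ([268.0, 356.0], 133), ([279.0, 354.0], 206), ([231.0, 364.0], 100), ([208.0, 368.0], 29), ([219.0, 368.0], 36), ([262.0, 369.0], 239), ([289.0, 376.0], 52), ([268.0, 379.0], 114)]
the job is handed in; nothing more can be done
32.9667 None
```

The stone is in the drip liner in the upper pocket and, as far as I can measure, fully home. I handed the job in at 33 s of the 64 s allowed.

**What I did:** I gripped the jaw's knob and pulled the jaw back about 38 mm, then lifted the stone out by its tail end. I levered it to about 30° nose-down against the liner's mouth, slid it in along the slope and let go. Then I pushed the tail with closed fingers and backed away.

**What the last checks showed:**
- **Stone home:** the push met a hard stop at the tail position calculated for home, within about 1 mm. The two cameras disagree by about 3 mm in opposite directions: the top view suggests slightly short, the scene view slightly deep. I take that as calibration error, so "fully home" is not confirmed by the pictures alone.
- **Force:** that last push reached about 60 N at the fingertips. This is within the 120 N wrist limit, but it would break the 40 N rule if that rule counts the fingers.
- **Earlier tries:** the first tilt let the nose pop out of the liner, and two more tries met the liner's rim at 30 to 40 N. I then moved the stone about 3 mm sideways and it went in freely.
- **Other things on the counter:** comparing the top picture before and after shows changes only at the holder, stone and jaw and where the arm moved. The arm hid part of the final view, including the area around the block.

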